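Centre-punch a clamped plate before drilling

TASK

A tin of cutting paste has been left standing on the marked-out plate: move it right off the plate and leave it standing upright on the board or the bench. Then take the automatic centre punch from the tool block and, working along the row from the robot's left to its right, hold it upright and punch each of the three scribed crosses inside its little circle, pressing down until the spring nose is fully home; leave no stray punch marks elsewhere on the plate. Finally stand the punch back in the empty hole of the block, collar down on the wood, and leave the other tools and things on the bench as they were.

Things in the scene. Friction and masses are not known exactly. Their poses are not given: they have to be found in the camera images.
- board: fixed wooden drilling board 280 (x) x 360 (y) x 18 mm; origin at the centre of its underside, x away from the robot, y to its left. The plate lies on it, centred 30 mm nearer the robot (board x -30): bare board reaches 115 mm beyond the plate's far edge, 55 mm in front of its near edge.
- plate: bare aluminium plate 110 (x) x 250 (y) x 10 mm, fixed on the board, same axes; origin at the centre of its underside, top 28 mm above the bench. At each y end a dark steel strap clamp, 28 mm wide, at mid x covers it from 92 mm off centre outwards and rises to 34 mm above its top; between the clamps it is bare.
- mark1: left-hand scribed mark (largest y along the plate): a cross with lines 36 mm long and a circle of 10 mm diameter round its centre, scribed dark on the plate's top; origin at the cross's centre on the surface. The three marks lie about 50 mm apart along the plate.
- mark2: middle scribed mark, like mark1
- mark3: right-hand scribed mark (smallest y along the plate), like mark1
- tin: squat round metal tin with lid, 66 mm diameter, 26 mm tall, about 0.18 kg, standing loose on the plate over part of the row of marks; origin at the centre of its underside, z up. It slides when pushed.
- block: fixed wooden tool block 170 (x) x 60 (y) x 60 mm tall, with a row of three holes along its x axis, 55 mm apart; origin at the centre of its underside.
- block_hole0 (a point): mouth of the hole nearest the robot (block x -55), on the block's top, 60 mm above the bench; every hole is 17 mm wide with a 2 mm chamfer and 54 mm deep
- block_hole1 (a point): mouth of the middle hole
- block_hole2 (a point): mouth of the far hole (block x +55)
- punch: automatic centre punch, 0.13 kg, upright in one of the holes; origin on its axis under the brass collar, which rests on the block's top; z up. Collar 24 mm diameter, 0 to 6 mm; round steel barrel 18 mm diameter, 6 to 66 mm (grip here); brass cap 20 mm diameter, 66 to 75 mm. Below, a tapered nose (13 to 8 mm) down to -32 mm and a sprung 5 mm point down to -48 mm.
- punch_tip (a point): point of the centre punch, on its axis, 48 mm below the collar's underside while the spring is relaxed
- nib (a joint): how far the point is pushed into the nose against its spring: 0 relaxed, 0.008 m fully home; it starts to move at 3 N and is fully home at 11 N
- countersink: hand countersink with a pear-shaped dark wooden handle, 57 mm tall over the block, standing in another hole; to be left alone
- scriber: thin dark steel pin with a ball end, 62 mm tall over the block, standing in the remaining hole; to be left alone
- drill_tray: open plastic tray of drills, 200 x 135 x 55 mm, loose on the bench; leave alone
- chuck_key: small steel T-shaped chuck key lying on the bench, left of the board, about 65 mm long, 16 mm high; leave alone. A blue drill vice, 76 mm high, is bolted to the bench just beyond it, farther left
- offcut: pine offcut 45 x 140 x 20 mm lying on the bench; leave alone
Not all that is in view belongs to the job. There is more than one size of the tin; the job needs the larger. What is shaped like the punch but blue is not meant.

How it is judged:
On the way, in this order (a step that is already met when the one before it is completed fails the run):
1. the tin stands upright off the plate, on the board or the bench (height (world z) of tin between -0.005 and 0.0215 m and angle between tin's own z axis and vertical below 0.1 rad and linear speed of tin below 0.05 m/s), for 0.2 s.
2. the left cross is punched: the point inside its circle, within 5 mm of the centre, pressed on the plate with the nose home (at least 6.5 of its 8 mm), the punch within 0.25 rad of upright (horizontal distance between punch_tip and mark1 below 0.005 m and contact force between punch and plate above 3 N and value of joint nib above 0.0065 m and angle between punch's own z axis and vertical below 0.25 rad), for 0.05 s.
3. the middle cross is punched: the point inside its circle, within 5 mm of the centre, pressed on the plate with the nose home (at least 6.5 of its 8 mm), the punch within 0.25 rad of upright (horizontal distance between punch_tip and mark2 below 0.005 m and contact force between punch and plate above 3 N and value of joint nib above 0.0065 m and angle between punch's own z axis and vertical below 0.25 rad), for 0.05 s.
4. the right cross is punched: the point inside its circle, within 5 mm of the centre, pressed on the plate with the nose home (at least 6.5 of its 8 mm), the punch within 0.25 rad of upright (horizontal distance between punch_tip and mark3 below 0.005 m and contact force between punch and plate above 3 N and value of joint nib above 0.0065 m and angle between punch's own z axis and vertical below 0.25 rad), for 0.05 s.
At the end, for the whole second after the job is handed in: the tin stands upright (within 0.1 rad) and still, wholly off the plate, on the board or the bench; the punch is released and still, standing upright (within 0.12 rad) in a hole of the block, its axis within 6 mm of the hole's and its collar down on the wood (within 5 mm) (height (world z) of tin between -0.005 and 0.0215 m and angle between tin's own z axis and vertical below 0.1 rad and linear speed of each of tin, punch below 0.02 m/s and (horizontal distance between punch and block_hole0 below 0.006 m or horizontal distance between punch and block_hole1 below 0.006 m or horizontal distance between punch and block_hole2 below 0.006 m) and z of punch in the frame of block between 0.055 and 0.065 m and angle between punch's own z axis and vertical below 0.12 rad); the robot touches nothing.
It fails at once if the punch is pressed into the plate more than 8 mm away from every cross (a stray punch mark) (value of joint nib above 0.004 m and contact force between punch and plate above 3 N and horizontal distance between punch_tip and mark1 above 0.008 m and horizontal distance between punch_tip and mark2 above 0.008 m and horizontal distance between punch_tip and mark3 above 0.008 m).
It fails at once if the countersink or the scriber is moved more than 20 mm (distance of any of countersink, scriber from where it was at the start of the episode above 0.02 m).
It fails at once if the drill tray, the chuck key or the offcut is moved more than 30 mm (distance of any of drill_tray, chuck_key, offcut from where it was at the start of the episode above 0.03 m).
It also fails if it takes over 64 s, if anything falls off the work surface, if the arm or the gripper's body presses on something with over 40 N, if the wrist force passes 120 N, or if a joint passes its speed limit or range.

ROBOT

A 7-joint arm with a two-finger parallel gripper is mounted at the origin on the work surface. World frame = base frame: x ahead of the robot, y to its left, z up, the work surface at z = 0. Lengths are in m, angles in rad, forces in N, time in s.
With the tool pointing down it reaches from about 0.425 to 0.8 m from the base axis. Payload 8.3 kg.
Tool frame: the origin (TCP) lies at the very end of the fingers, on their centre line; the grasp point (between the pads) lies 19 mm behind it; z points along the fingers, y is the line along which they close (so a half turn about z gives the same grasp; the last joint's range is limited). The gripper opens to 85 mm and grips with 20 to 120 N. Pads are 22 mm wide; open, the fingers measure 114 mm over their backs; the gripper's body (76 mm by 85 mm) begins 54 mm behind the grasp point. The pads swing forward as they close: fully open they stand 13 mm farther back than shut.
Start: joints at [1.208, 0.383, 0.016, 1.37, -0.006, 1.388, -0.046], TCP at [0.185, -0.597, 0.231] pointing down, gripper open.
Joint ranges: [-2.95, 2.95], [-0.25, 2.06], [-1.52, 1.56], [0.18, 2.33], [-1.44, 4.58], [0.02, 2.06], [-3.01, 3.01]. Speed limits (rad/s): [2.39, 2.39, 3.01, 3.01, 3.14, 3.14, 3.14].

INTERFACE

Orientations are given as a unit quaternion [x, y, z, w].
In Python, from station import manip, cams, workorder gives the robot as it stands.
- The arm moves only by the tool step_arm, never from a script. Its argument "moves" is a list of rows, each a list of 3 entries, a list of its own where there are three numbers: the shift along the tool's x, y, z in mm, then the turn about the tool's z in degrees, then the opening, from -1 (shut) to 1 (fully open). In form: [[[tx, ty, tz], spin, jaw], ...]. A call has 1 to 10 rows; each row shifts and turns the commanded pose from where the row before left it, along the tool's axes as they then stand; what a row does not reach is not made up. A row lasts 1/12 s, in which the tool goes at most 41.7 mm and 7.16 degrees, less where a joint would pass 70% of its speed; a pose out of reach is approached as far as the arm can. A call with a gripper value outside its range is refused whole. The fingers move at their own pace and stop on an object; the grip force is fixed at half the most. Time passes only in rows, so rows that do not move let the fingers close. It gives the time, the measured TCP pose, the force, the opening and the grip force at its end, in the units of the state.
- manip.observe(): the state, without advancing time (a new reading comes with each control period).
- cams.read_camera(name): name is "scene" or "top"; returns (picture, depth): 384x512x3 uint8, red, green, blue; 384x512 float32, m along the optical axis (not along the pixel's ray), 0 where there is no reading.
- cams.camera_info(name): a dict with "camera_matrix" (3x3 intrinsics, pixels), "dist" ([k1, k2, p1, p2, k3] as OpenCV has them; the pictures are not rectified), "rvec" (rotation vector, rad) and "tvec" (3), from world to camera coordinates, as OpenCV has them. Camera axes: x right, y down, z forward; pixel columns grow to the right and rows downward; lengths in m; the calibration is good to about 2 mm. A picture is of the moment at which its call begins. camera_info takes no time and is no camera call.
- workorder.sign_off(): hands the job in; it is judged then, once.
The state is a dict: "time": time; "joint_positions": joint angles; "joint_velocities": joint speeds; "effort": joint torques, N m; "position": TCP position; "eef_rot": TCP orientation; "contact_force": force on the tool from outside, world axes, zero at the start; "wrist_torque": the same for the moment, N m; "opening": finger opening in m; "grip_force": force on a finger pad.
Only numpy, scipy, OpenCV 4.12 (cv2) and the standard library are available. Lean on these libraries where they do the work, as an engineer would, in place of code of your own. Each camera call takes 0.05 s, during which the arm holds its last target. There are 200 camera calls.

## Working session

There is one attempt and no reset: what is moved stays moved. The work goes in short steps, Python scripts to look and compute and a tool call to move; the robot and the scene stay as the last step left them, time stands still between calls to the robot, and variables do not carry over. Pictures are saved under pics/ and viewed, at most 10 in all, crops included, and the job is handed in when it is done.

Besides the shell and the picture viewer there is one more tool, called after ">>>" as name([rows], argument=value, ...), one row to a line, values as JSON. step_arm: Moves the arm, as the interface text tells. Its arguments: {"type":"object","properties":{"moves":{"type":"array"}},"required":["moves"]}

```bash
mkdir -p pics
cat > h.py <<'E'
import numpy as np, cv2
from station import manip, cams, workorder
def grab(n):
    im,d=cams.read_camera(n); np.savez('%s.npz'%n,im=im,d=d); return im,d
def load(n):
    z=np.load('%s.npz'%n); return z['im'],z['d']
def ray(n,u,v):
    c=cams.camera_info(n); K=np.array(c['camera_matrix']);R=cv2.Rodrigues(np.array(c['rvec'],float))[0];t=np.array(c['tvec'],float).ravel()
    p=cv2.undistortPoints(np.array([[[u,v]]],float),K,np.array(c['dist'],float))[0,0]
    return -R.T@t, R.T@np.array([p[0],p[1],1.]), R,t
def at_z(n,u,v,z):
    o,r,_,_=ray(n,u,v); return o+r*(z-o[2])/r[2]
def at_d(n,u,v,d):
    o,r,_,_=ray(n,u,v); return o+r*d
def proj(n,P):
    c=cams.camera_info(n); return cv2.projectPoints(np.array(P,float).reshape(-1,1,3),np.array(c['rvec'],float),np.array(c['tvec'],float),np.array(c['camera_matrix']),np.array(c['dist'],float))[0][:,0]
def save(im,name,box=None,s=1):
    if box: im=im[box[1]:box[3],box[0]:box[2]]
    im=cv2.resize(im,None,fx=s,fy=s,interpolation=cv2.INTER_CUBIC)
    cv2.imwrite('pics/'+name,im[:,:,::-1])
E
python3 - <<'E'
from h import *
for n in('scene','top'):
    im,d=grab(n); save(im,n+'0.png',s=1.5)
    o,r,R,t=ray(n,256,192); print(n,o,r)
print(manip.observe())
E
```

```text
scene [1.246237   0.10648372 0.97863633] [-0.61954502 -0.05096904 -0.7833806 ]
top [0.38957709 0.04664853 1.02755947] [ 0.15378889  0.01182976 -0.98809705]
{'time': 0.1, 'joint_positions': array([ 1.20809067,  0.38416435,  0.01633577,  1.37105548, -0.0062907 ,
        1.38816711, -0.04647286]), 'joint_velocities': array([ 5.95097432e-05, -2.96534367e-03, -4.86039119e-04, -1.89870451e-03,
       -2.92448849e-03, -6.76074360e-04,  2.45628850e-04]), 'effort': array([ 3.42082756e-03, -6.29133868e+01,  8.47730543e-01, -3.72760105e+01,
        1.67740899e-02,  1.04043429e-02, -3.28259046e-05]), 'position': array([ 0.18450769, -0.59667801,  0.23036923]), 'eef_rot': array([ 9.88775611e-01,  1.49405589e-01, -1.39872440e-04, -8.61480587e-04]), 'contact_force': array([ 0.13336245,  0.35283346, -0.51764114]), 'wrist_torque': array([ 0.02490886,  0.00825904, -0.06120702]), 'grip_force': 0.0, 'opening': 0.08519942086306401}
```

View pics/top0.png

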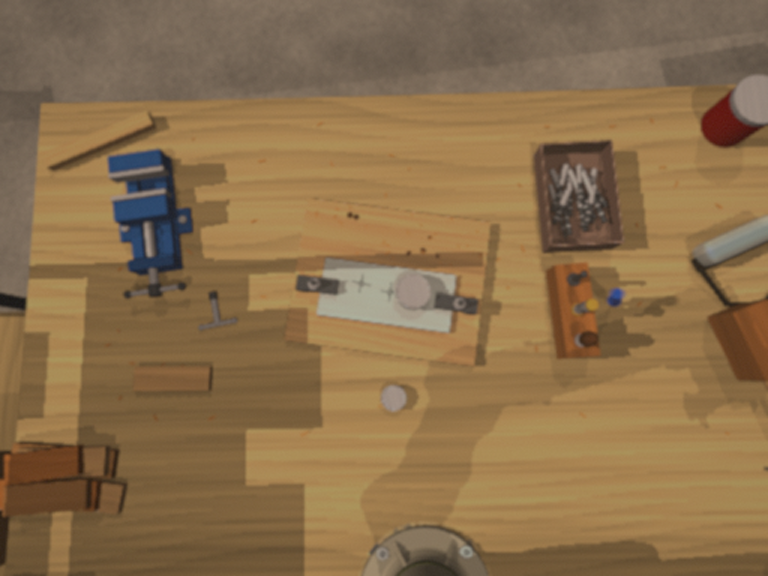

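View pics/scene0.png

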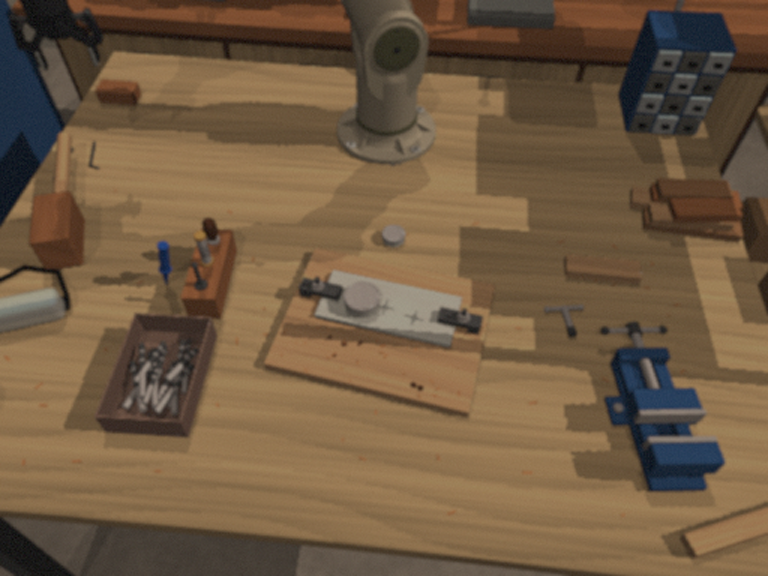

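The overhead view (×1.5) shows the tin near (412,290) over the right mark, with the small tin at (393,398) left alone. The block has the countersink at (588,339), the yellow-capped punch at (590,306) in the middle hole and the scriber at (577,278); the blue decoy is at (616,297). I'll enlarge the plate and block next.

Run:
```python
from h import *
im,d=load('top'); 
a=cv2.resize(im[165:245,185:335],None,fx=5,fy=5,interpolation=cv2.INTER_CUBIC)
save(a,'plate.png')
b=cv2.resize(im[165:245,355:425],None,fx=7,fy=7,interpolation=cv2.INTER_CUBIC); save(b,'block.png')
```

```text
(no output)
```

View pics/plate.png

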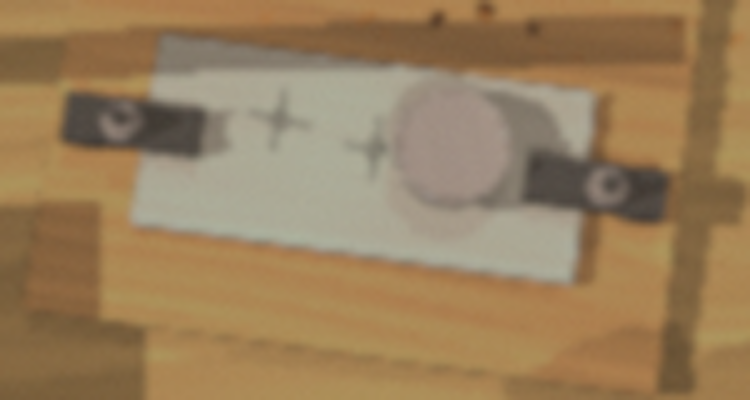

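View pics/block.png

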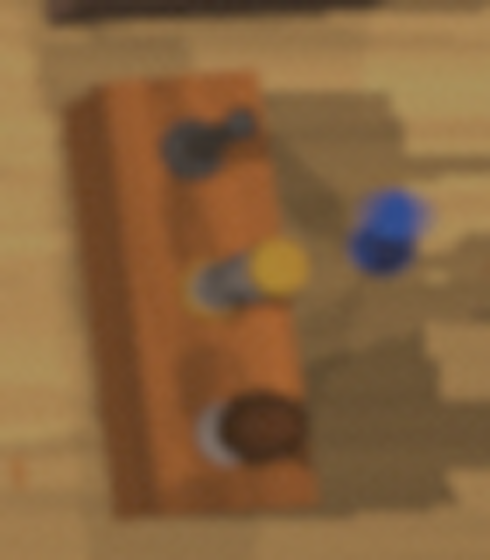

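```bash
cat > m.py <<'E'
from h import *
P=lambda u,v:((u+.5)/5-.5+185,(v+.5)/5-.5+165)
B=lambda u,v:((u+.5)/7-.5+355,(v+.5)/7-.5+165)
E
python3 - <<'E'
from m import *
np.set_printoptions(precision=4,suppress=True)
im,d=load('top')
def dz(uv): return at_d('top',*uv,d[int(round(uv[1])),int(round(uv[0]))])
C=[at_z('top',*P(*c),.028) for c in[(160,36),(597,93),(575,283),(132,224)]]
print('corners',C, [np.linalg.norm(C[i]-C[i-1]) for i in range(4)])
print('centre',np.mean(C,0),'yaw',np.degrees(np.arctan2(*( (C[0]-C[1]+C[3]-C[2])[[0,1]]*[-1,1]))))
m1=at_z('top',*P(281,121),.028);m2=at_z('top',*P(375,152),.028)
print('m1',m1,'m2',m2,np.linalg.norm(m1-m2),'m3?',2*m2-m1, dz(P(281,121)))
print('tin',at_z('top',*P(452,143),.054),dz(P(452,143)))
print('cap',at_z('top',*B(279,265),.135),dz(B(279,265)))
print('collar-ish',at_z('top',*B(205,290),.063))
# point cloud block: points z .055-.065
vv,uu=np.mgrid[165:245,360:405]
pts=np.array([at_d('top',u,v,d[v,u]) for u,v in zip(uu.ravel(),vv.ravel())])
s=pts[(abs(pts[:,2]-.060)<.004)]
r=cv2.minAreaRect((s[:,:2]*1000).astype(np.float32)); print('block',r,len(s),np.median(s[:,2]))
# scene cam
ims,ds=load('scene')
print('clamp heights',dz(P(120,120)),dz(P(608,185)),dz(P(180,130)),dz(P(550,180)))
for nm,u,v in[('scriber',240,125),('csink',262,425),('blue',395,215)]: print(nm,dz(B(u,v)))
# tall-object cloud >0.1
h=pts[pts[:,2]>.11]; print(h[::6])
E
```

```text
corners [array([0.6062, 0.1693, 0.028 ]), array([ 0.5667, -0.0775,  0.028 ]), array([ 0.4598, -0.0607,  0.028 ]), array([0.4991, 0.1859, 0.028 ])] [np.float64(0.10839632502213373), np.float64(0.2500037388411968), np.float64(0.10828106462372182), np.float64(0.24971867462118646)]
centre [0.533  0.0542 0.028 ] yaw -9.082814650431454
m1 [0.5554 0.1013 0.028 ] m2 [0.5363 0.0487 0.028 ] 0.05599132410493955 m3? [ 0.5172 -0.004   0.028 ] [0.5552 0.1013 0.0293]
tin [0.5364 0.0063 0.054 ] [0.5363 0.0063 0.0547]
cap [ 0.4931 -0.2867  0.135 ] [ 0.4933 -0.2872  0.1336]
collar-ish [ 0.4925 -0.2846  0.063 ]Traceback (most recent call last):
  File "<stdin>", line 15, in <module>
  File "h.py", line 14, in at_d
    o,r,_,_=ray(n,u,v); return o+r*d
            ~~~^^^^^^^
  File "h.py", line 8, in ray
    c=cams.camera_info(n); K=np.array(c['camera_matrix']);R=cv2.Rodrigues(np.array(c['rvec'],float))[0];t=np.array(c['tvec'],float).ravel()
ValueError: time passes only in moves, steps and waits
```

```bash
sed -i 's/^def grab/import functools\n_ci=cams.camera_info\nclass _C: pass\ncams=_C()\nfrom station import cams as _cm\ncams.read_camera=_cm.read_camera\ncams.camera_info=functools.lru_cache(None)(_ci)\ndef grab/' h.py
python3 - <<'E'
from m import *
np.set_printoptions(precision=4,suppress=True)
im,d=load('top')
def dz(uv): return at_d('top',*uv,d[int(round(uv[1])),int(round(uv[0]))])
vv,uu=np.mgrid[165:245,360:425]
pts=np.array([at_d('top',u,v,d[v,u]) for u,v in zip(uu.ravel(),vv.ravel())])
s=pts[(abs(pts[:,2]-.060)<.003)]
r=cv2.minAreaRect((s[:,:2]*1000).astype(np.float32)); print('block',r,len(s),np.median(s[:,2]))
print('clamps',dz(P(120,120)),dz(P(608,185)))
for nm,u,v in[('scriber',240,125),('csink',262,425),('blue',395,215)]: print(nm,dz(B(u,v)))
h=pts[pts[:,2]>.128]; print(h)
E
```

```text
block ((494.506103515625, -311.92205810546875), (169.63343811035156, 108.70033264160156), 3.2819716930389404) 971 0.060572754592307376
clamps [0.5534 0.188  0.0574] [ 0.5101 -0.0772  0.0611]
scriber [ 0.5463 -0.2816  0.1218]
csink [ 0.4376 -0.2833  0.1155]
blue [ 0.5125 -0.3366  0.1168]
[[ 0.3896  0.0466  1.0276]
 [ 0.3896  0.0466  1.0276]
 [ 0.3896  0.0466  1.0276]
 [ 0.3896  0.0466  1.0276]
 [ 0.3896  0.0466  1.0276]
 [ 0.5019 -0.2841  0.1343]
 [ 0.5013 -0.2849  0.1387]
 [ 0.5017 -0.2887  0.1351]
 [ 0.5019 -0.292   0.133 ]
 [ 0.4992 -0.2806  0.1364]
 [ 0.4992 -0.2834  0.1355]
 [ 0.4989 -0.2851  0.1377]
 [ 0.499  -0.2881  0.1362]
 [ 0.499  -0.2905  0.1362]
 [ 0.4987 -0.2924  0.1378]
 [ 0.4969 -0.2785  0.1349]
 [ 0.4967 -0.2804  0.1366]
 [ 0.4968 -0.2833  0.1352]
 [ 0.4971 -0.2869  0.1322]
 [ 0.4968 -0.2887  0.134 ]
 [ 0.4965 -0.2906  0.1357]
 [ 0.4965 -0.2931  0.1354]
 [ 0.4963 -0.2953  0.1363]
 [ 0.4943 -0.2779  0.1361]
 [ 0.494  -0.2796  0.1382]
 [ 0.4941 -0.2825  0.1368]
 [ 0.4944 -0.2862  0.1337]
 [ 0.4939 -0.2874  0.137 ]
 [ 0.4938 -0.2897  0.1375]
 [ 0.4937 -0.2921  0.1375]
 [
[... 540 characters left out ...]
 0.4868 -0.2827  0.1348]
 [ 0.4867 -0.2851  0.135 ]
 [ 0.4868 -0.288   0.1337]
 [ 0.4864 -0.2894  0.1366]
 [ 0.4867 -0.293   0.1335]
 [ 0.4865 -0.2952  0.1343]
 [ 0.4848 -0.2815  0.1307]
 [ 0.4844 -0.2829  0.1337]
 [ 0.4843 -0.2852  0.1341]
 [ 0.4839 -0.2864  0.1377]
 [ 0.4845 -0.2914  0.1308]
 [ 0.3896  0.0466  1.0276]
 [ 0.3896  0.0466  1.0276]
 [ 0.3896  0.0466  1.0276]
 [ 0.3896  0.0466  1.0276]
 [ 0.3896  0.0466  1.0276]
 [ 0.3896  0.0466  1.0276]
 [ 0.3896  0.0466  1.0276]
 [ 0.3896  0.0466  1.0276]
 [ 0.3896  0.0466  1.0276]
 [ 0.3896  0.0466  1.0276]
 [ 0.3896  0.0466  1.0276]
 [ 0.3896  0.0466  1.0276]
 [ 0.3896  0.0466  1.0276]
 [ 0.3896  0.0466  1.0276]
 [ 0.3896  0.0466  1.0276]]
```

```bash
cat > go.py <<'E'
import sys
from h import *
from scipy.spatial.transform import Rotation as R
# usage: go.py x y z phi : shift in tool axes (mm, after the spin) and spin
def st():
    s=manip.observe(); Q=R.from_quat(s['eef_rot']); m=Q.as_matrix(); p=np.array(s['position']); return s,p,m
if __name__=='__main__':
    s,p,m=st(); phi=np.degrees(np.arctan2(m[1,1],m[0,1]))
    if len(sys.argv)>4:
        t=np.array([float(a) for a in sys.argv[1:4]]); ph=float(sys.argv[4]); spin=-((ph-phi+180)%360-180)
        a=np.radians(ph); ty=np.array([np.cos(a),np.sin(a),0]); tz=np.array([0,0,-1.]); tx=np.cross(ty,tz)
        dd=(t-p)*1000; print('spin %.2f shift after %s'%(spin,np.round([dd@tx,dd@ty,dd@tz],1)))
    print('t %.2f pos %s phi %.2f tilt %.2f F %s open %.4f grip %.1f'%(s['time'],np.round(p,4),phi,np.degrees(np.arccos(-m[2,2])),np.round(s['contact_force'],1),s['opening'],s['grip_force']), np.round(s['joint_positions'],2))
E
python3 go.py .5364 .0063 .15 -9.1
```

```text
spin -63.72 shift after [651.  252.1  80.4]
t 0.10 pos [ 0.1845 -0.5967  0.2304] phi -72.82 tilt 0.10 F [ 0.1  0.4 -0.5] open 0.0852 grip 0.0 [ 1.21  0.38  0.02  1.37 -0.01  1.39 -0.05]
```

>>> step_arm([
  [[0, 0, 0], -7.08, 1],
  [[0, 0, 0], -7.08, 1],
  [[0, 0, 0], -7.08, 1],
  [[0, 0, 0], -7.08, 1],
  [[0, 0, 0], -7.08, 1],
  [[0, 0, 0], -7.08, 1],
  [[0, 0, 0], -7.08, 1],
  [[0, 0, 0], -7.08, 1],
  [[0, 0, 0], -7.08, 1],
])

```text
time: 0.85
position: [0.1845, -0.5968, 0.2307]
eef_rot: [0.759, 0.651, 0.0, -0.001]
contact_force: [-0.6, -0.6, -0.5]
opening: 0.0854
grip_force: 0.0
```

```bash
python3 go.py .5364 .0063 .15 -9.1
```

```text
spin 0.35 shift after [651.2 252.1  80.7]
t 0.85 pos [ 0.1845 -0.5968  0.2307] phi -8.75 tilt 0.07 F [-0.6 -0.6 -0.5] open 0.0854 grip 0.0 [ 1.33  0.39 -0.16  1.36  0.06  1.39  1.02]
```

>>> step_arm([
  [[32.5, 12.6, 0], 0, 1],
  [[32.5, 12.6, 0], 0, 1],
  [[32.5, 12.6, 0], 0, 1],
  [[32.5, 12.6, 0], 0, 1],
  [[32.5, 12.6, 0], 0, 1],
  [[32.5, 12.6, 0], 0, 1],
  [[32.5, 12.6, 0], 0, 1],
  [[32.5, 12.6, 0], 0, 1],
  [[32.5, 12.6, 0], 0, 1],
  [[32.5, 12.6, 0], 0.35, 1],
])

```text
time: 1.68
position: [0.3607, -0.2944, 0.2311]
eef_rot: [0.763, 0.646, -0.0, -0.0]
contact_force: [0.3, 0.1, 0.3]
opening: 0.0852
grip_force: 0.0
```

>>> step_arm([
  [[32.5, 12.6, 0], 0, 1],
  [[32.5, 12.6, 0], 0, 1],
  [[32.5, 12.6, 0], 0, 1],
  [[32.5, 12.6, 0], 0, 1],
  [[32.5, 12.6, 0], 0, 1],
  [[32.5, 12.6, 16], 0, 1],
  [[32.5, 12.6, 16], 0, 1],
  [[32.5, 12.6, 16], 0, 1],
  [[32.5, 12.6, 16], 0, 1],
  [[32.5, 12.6, 16], 0, 1],
])

```text
time: 2.52
position: [0.5385, 0.0051, 0.1503]
eef_rot: [0.763, 0.646, -0.0, -0.0]
contact_force: [0.1, -1.0, 0.5]
opening: 0.0855
grip_force: 0.0
```

>>> step_arm([
  [[0, 0, 0], 0, 1],
  [[0, 0, 0], 0, 1],
])

```text
time: 2.68
position: [0.5375, 0.0066, 0.1497]
eef_rot: [0.761, 0.648, -0.001, -0.002]
contact_force: [-0.0, -1.1, 0.3]
opening: 0.0858
grip_force: 0.0
```

```bash
python3 go.py .5364 .0063 .035 -9.1
```

```text
spin -0.07 shift after [ -0.4  -1.  114.7]
t 2.68 pos [0.5375 0.0066 0.1497] phi -9.17 tilt 0.21 F [-0.  -1.1  0.3] open 0.0858 grip 0.0 [ 0.49  0.33 -0.68  1.7   0.22  1.19 -0.4 ]
```

>>> step_arm([
  [[0, -1, 20], 0, 1],
  [[0, 0, 20], 0, 1],
  [[0, 0, 20], 0, 1],
  [[0, 0, 20], 0, 1],
  [[0, 0, 15], 0, 1],
  [[0, 0, 10], 0, 1],
  [[0, 0, 5], 0, 1],
  [[0, 0, 5], 0, 1],
  [[0, 0, 0], 0, 1],
  [[0, 0, 0], 0, 1],
])

```text
time: 3.52
position: [0.5376, 0.0038, 0.037]
eef_rot: [0.763, 0.646, 0.0, 0.0]
contact_force: [-0.1, 0.2, -0.1]
opening: 0.0853
grip_force: 0.0
```

```bash
python3 go.py .5364 .0063 .034 -9.1
python3 - <<'E'
from h import *
im,d=grab('scene'); save(im,'s1.png',(170,120,370,270),4)
E
```

```text
spin -0.37 shift after [ 2.3 -1.6  3. ]
t 3.52 pos [0.5376 0.0038 0.037 ] phi -9.47 tilt 0.06 F [-0.1  0.2 -0.1] open 0.0853 grip 0.0 [ 0.44  0.46 -0.63  1.82  0.32  0.97 -0.48]
```

View pics/s1.png

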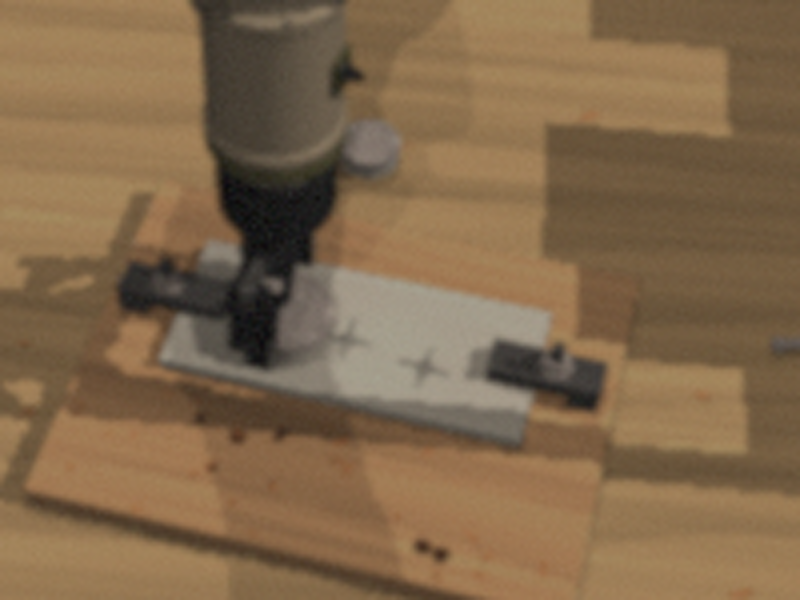

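Run:
```python
from h import *
from go import st
s,p,m=st()
ty=m[:,1]
for r in(.043,.057):
  for z in(.037,.05):
    q=p+ty*r; q[2]=z; print(r,z,(proj('scene',q)[0]-[170,120])*4)
print((proj('scene',[.5364,.0063,.054])[0]-[170,120])*4, (proj('scene',[.5363,.0487,.028])[0]-[170,120])*4)
im,d=load('scene')
for u,v in[(255,335),(258,355),(305,315),(300,300)]:
    x,y=u/4+170,v/4+120; print(u,v,at_d('scene',x,y,d[int(round(y)),int(round(x))]))
```

```text
0.043 0.037 [260.35123667 373.51687579]
0.043 0.05 [259.86491473 362.06079994]
0.057 0.037 [254.23019933 390.09500195]
0.057 0.05 [253.68648912 378.69861228]
[281.9398809  307.68097638] [343.92056048 336.06648722]
255 335 [ 0.60921322 -0.00070939  0.11877996]
258 355 [ 0.59236548 -0.00217503  0.07470904]
305 315 [0.54062909 0.02245093 0.05362633]
300 300 [0.52854024 0.01767822 0.05400143]
```

>>> step_arm([
  [[2, -1.5, 4], -0.3, 1],
  [[0, 0, 4], 0, 1],
  [[0, 0, 1], 0, 1],
  [[0, 0, 0], 0, 1],
  [[0, 0, 0], 0, 0.2],
  [[0, 0, 0], 0, 0.2],
  [[0, 0, 0], 0, 0.2],
  [[0, 0, 0], 0, 0.2],
  [[0, 0, 0], 0, 0.2],
  [[0, 0, 0], 0, 0.2],
])

```text
time: 4.4
position: [0.5362, 0.0062, 0.0282]
eef_rot: [0.761, 0.648, 0.0, 0.0]
contact_force: [-3.5, -0.2, 8.3]
opening: 0.0631
grip_force: 63.7
```

```bash
python3 go.py .5364 .0063 .028 -9.1
```

```text
spin -0.05 shift after [0.2 0.1 0.2]
t 4.40 pos [0.5362 0.0062 0.0282] phi -9.15 tilt 0.04 F [-3.5 -0.2  8.3] open 0.0631 grip 63.7 [ 0.44  0.47 -0.62  1.83  0.33  0.95 -0.49]
```

>>> step_arm([
  [[0, 0, -4], 0, 0.2],
  [[0, 0, -6], 0, 0.2],
  [[0, 0, -8], 0, 0.2],
  [[0, 0, 0], 0, 0.2],
])

```text
time: 4.73
position: [0.537, 0.0064, 0.0471]
eef_rot: [0.761, 0.648, 0.001, 0.001]
contact_force: [0.7, 0.3, -2.0]
opening: 0.0629
grip_force: 66.0
```

>>> step_arm([
  [[0, 7, 0], 0, 0.2],
  [[0, 15, 0], 0, 0.2],
  [[0, 15, 0], 0, 0.2],
  [[0, 15, 0], 0, 0.2],
  [[0, 15, 0], 0, 0.2],
  [[0, 15, 0], 0, 0.2],
  [[0, 15, 0], 0, 0.2],
  [[0, 10, 0], 0, 0.2],
  [[0, 0, 0], 0, 0.2],
  [[0, 0, 0], 0, 0.2],
])

```text
time: 5.57
position: [0.6416, -0.0109, 0.0446]
eef_rot: [0.761, 0.648, -0.0, -0.0]
contact_force: [0.7, 0.6, -2.2]
opening: 0.0632
grip_force: 66.2
```

```bash
python3 go.py .642 -.0107 .0185 -9.1
python3 - <<'E'
from h import *
im,d=grab('scene'); save(im,'s2.png',(150,120,310,260),5)
E
```

```text
spin -0.07 shift after [ 0.2  0.3 26.1]
t 5.57 pos [ 0.6416 -0.0109  0.0446] phi -9.17 tilt 0.06 F [ 0.7  0.6 -2.2] open 0.0632 grip 66.2 [ 0.37  0.64 -0.58  1.52  0.38  1.1  -0.45]
```

View pics/s2.png

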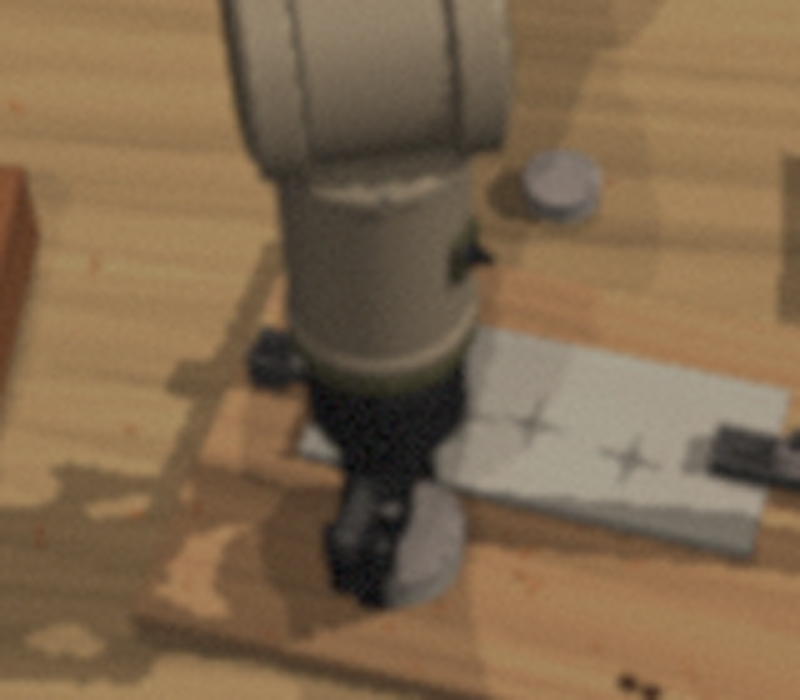

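The tin (crop 430,540) is held level, clear beyond the plate's far edge. Lowering it onto the board.

>>> step_arm([
  [[0, 0, 8], 0, 0.2],
  [[0, 0, 7], 0, 0.2],
  [[0, 0, 5], 0, 0.2],
  [[0, 0, 3], 0, 0.2],
  [[0, 0, 2], 0, 0.2],
  [[0, 0, 1], 0, 0.2],
  [[0, 0, 0], 0, 0.2],
])

```text
time: 6.2
position: [0.6415, -0.0108, 0.0191]
eef_rot: [0.761, 0.648, -0.0, -0.0]
contact_force: [-0.1, -0.7, -1.6]
opening: 0.0628
grip_force: 66.2
```

```bash
python3 go.py .642 -.0107 .0185 -9.1
```

```text
spin -0.05 shift after [0.2 0.5 0.6]
t 6.20 pos [ 0.6415 -0.0108  0.0191] phi -9.15 tilt 0.01 F [-0.1 -0.7 -1.6] open 0.0628 grip 66.2 [ 0.36  0.67 -0.57  1.53  0.39  1.06 -0.46]
```

>>> step_arm([
  [[0, 0, 1], 0, 0.2],
  [[0, 0, 0], 0, 0.2],
  [[0, 0, 0], 0, 0.7],
  [[0, 0, 0], 0, 0.8],
  [[0, 0, 0], 0, 0.8],
  [[0, 0, 0], 0, 0.8],
  [[0, 0, -5], 0, 0.8],
  [[0, 0, -10], 0, 0.8],
  [[0, 0, -20], 0, 0.8],
  [[0, 0, -30], 0, 0.8],
])

```text
time: 7.03
position: [0.6399, -0.011, 0.0824]
eef_rot: [0.761, 0.649, -0.002, -0.001]
contact_force: [1.3, -0.5, -0.8]
opening: 0.0768
grip_force: 0.0
```

>>> step_arm([
  [[0, 0, -30], 0, 0.4],
  [[0, 0, -30], 0, 0.4],
  [[0, 0, -30], 7.1, 0],
  [[0, 0, -20], 7.1, 0],
  [[0, 0, -10], 7.1, -0.1],
  [[0, 0, 0], 7.1, -0.1],
  [[0, 0, 0], 7.1, -0.1],
  [[0, 0, 0], 7.1, -0.1],
  [[0, 0, 0], 7.1, -0.1],
  [[0, 0, 0], 7.1, -0.1],
])

```text
time: 7.87
position: [0.6416, -0.0105, 0.2047]
eef_rot: [0.979, 0.206, 0.001, -0.0]
contact_force: [-0.7, -0.8, -0.3]
opening: 0.0383
grip_force: 0.0
```

>>> step_arm([
  [[0, 0, 0], 7.1, -0.1],
  [[0, 0, 0], 7.1, -0.1],
  [[0, 0, 0], 7.1, -0.1],
  [[0, 0, 0], 0, -0.1],
  [[0, 0, 0], 0, -0.1],
])

```text
time: 8.28
position: [0.6417, -0.0105, 0.2043]
eef_rot: [1.0, 0.026, 0.001, 0.0]
contact_force: [-0.1, -0.1, -1.0]
opening: 0.0382
grip_force: 0.0
```

```bash
python3 go.py .493 -.2862 .2 -87
python3 - <<'E'
from h import *
im,d=grab('top')
import cv2
a=cv2.resize(im[165:245,185:335],None,fx=5,fy=5,interpolation=cv2.INTER_CUBIC); save(a,'plate2.png')
E
```

```text
spin -0.00 shift after [-162.9  267.5    4.3]
t 8.28 pos [ 0.6417 -0.0105  0.2043] phi -87.00 tilt 0.06 F [-0.1 -0.1 -1. ] open 0.0382 grip 0.0 [ 0.23  0.46 -0.38  1.35  0.17  1.36 -1.67]
```

View pics/plate2.png

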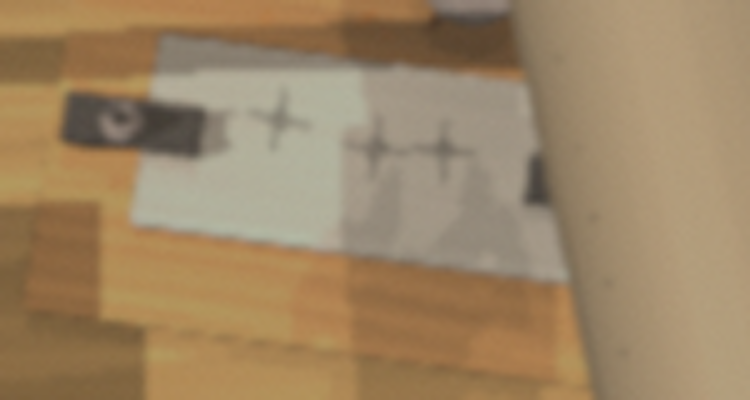

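Marks now at crop (281,120), (377,150), (443,150). Heading over the punch.

>>> step_arm([
  [[-16.3, 26.7, 0], 0, -0.1],
  [[-16.3, 26.7, 0], 0, -0.1],
  [[-16.3, 26.7, 0], 0, -0.1],
  [[-16.3, 26.7, 0], 0, -0.1],
  [[-16.3, 26.7, 0], 0, -0.1],
  [[-16.3, 26.7, 0], 0, -0.1],
  [[-16.3, 26.7, 0], 0, -0.1],
  [[-16.3, 26.7, 0], 0, -0.1],
  [[-16.3, 26.7, 0], 0, -0.1],
  [[-16.2, 26.7, 0], 0, -0.1],
])

```text
time: 9.17
position: [0.4908, -0.2865, 0.2038]
eef_rot: [1.0, 0.026, 0.0, 0.0]
contact_force: [0.2, -0.4, -0.4]
opening: 0.0384
grip_force: 0.0
```

>>> step_arm([
  [[0, 0, 0], 0, -0.1],
  [[0, 0, 0], 0, -0.1],
])

```text
time: 9.33
position: [0.4903, -0.2878, 0.2035]
eef_rot: [1.0, 0.023, -0.0, 0.0]
contact_force: [0.2, 1.4, -0.5]
opening: 0.0385
grip_force: 0.0
```

```bash
python3 go.py .493 -.2867 .082 -87
python3 - <<'E'
from m import *
np.set_printoptions(precision=4,suppress=True)
for p in[(281,121),(376,151),(443,150)]: print(at_z('top',*P(*p),.028))
for n in('scene','top'):
    im,d=grab(n); vv,uu=np.nonzero(d>0)
    if n=='scene': save(im,'s3.png',(70,100,200,230),4.6)
    import functools
    # detect yellow cap
    hsv=cv2.cvtColor(im,cv2.COLOR_RGB2HSV); c=proj(n,[.493,-.287,.135])[0]; print(n,'cap proj',c)
    m=(hsv[...,0]>18)&(hsv[...,0]<32)&(hsv[...,1]>150); yy,xx=np.nonzero(m); k=(abs(xx-c[0])<15)&(abs(yy-c[1])<15)
    print(k.sum(), xx[k].mean() if k.any() else 0, yy[k].mean() if k.any() else 0)
E
```

```text
spin -0.34 shift after [  2.7  -0.9 121.5]
t 9.33 pos [ 0.4903 -0.2878  0.2035] phi -87.34 tilt 0.04 F [ 0.2  1.4 -0.5] open 0.0385 grip 0.0 [ 0.68  0.29 -0.26  1.56  0.08  1.3  -1.11]
[0.5554 0.1013 0.028 ]
[0.5369 0.0481 0.028 ]
[0.5365 0.0104 0.028 ]
scene cap proj [131.9329 155.8763]
0 0 0
top cap proj [394.572  202.4754]
18 392.77777777777777 203.88888888888889
```

View pics/s3.png

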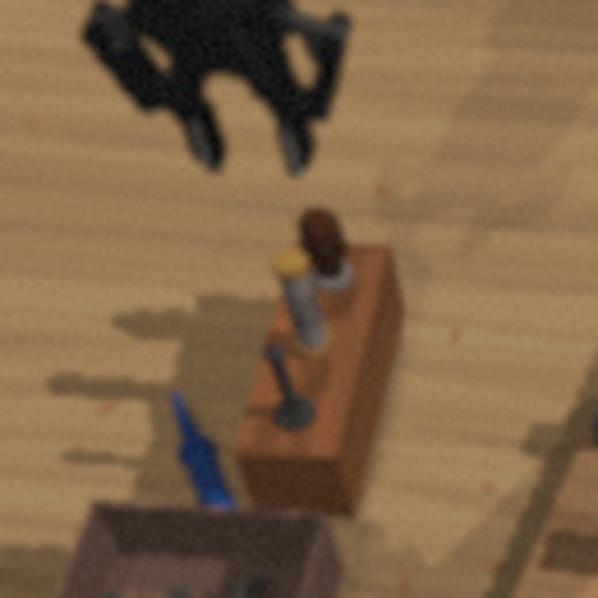

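The punch stands in the middle hole with its cap at crop (292,262), next to the countersink and scriber. The blue decoy now lies on the bench by the tray. I didn't touch it and it isn't in my way.

Run:
```python
from h import *
print(at_z('scene',292.5/4.6-.5+70,262.5/4.6-.5+100,.135), at_z('scene',312.5/4.6-.5+70,347/4.6-.5+100,.063))
o,r,R,t=ray('top',0,0); im,d=load('top')
vv,uu=np.mgrid[195:212,385:405]
pts=np.array([at_d('top',u,v,d[v,u]) for u,v in zip(uu.ravel(),vv.ravel()) if d[v,u]>0]); h=pts[(pts[:,2]>.129)&(pts[:,2]<.142)]; print(len(h),(h.max(0)+h.min(0))/2,h.mean(0))
```

```text
[ 0.49509142 -0.2833196   0.135     ] [ 0.49748797 -0.28577692  0.063     ]
18 [ 0.49152851 -0.28369226  0.13448416] [ 0.48961905 -0.28214056  0.13467193]
```

>>> step_arm([
  [[3.7, -2, 0], -0.3, -0.1],
  [[0, 0, 20], 0, -0.1],
  [[0, 0, 20], 0, -0.1],
  [[0, 0, 20], 0, -0.1],
  [[0, 0, 20], 0, -0.1],
  [[0, 0, 15], 0, -0.1],
  [[0, 0, 15], 0, -0.1],
  [[0, 0, 11], 0, -0.1],
  [[0, 0, 0], 0, -0.1],
  [[0, 0, 0], 0, -0.1],
])

```text
time: 10.27
position: [0.4957, -0.2822, 0.0821]
eef_rot: [1.0, 0.028, -0.0, -0.0]
contact_force: [0.0, -1.0, 1.0]
opening: 0.0382
grip_force: 0.0
```

```bash
python3 go.py .494 -.2855 .082 -87
```

```text
spin 0.16 shift after [-1.8  3.2  0.1]
t 10.27 pos [ 0.4957 -0.2822  0.0821] phi -86.84 tilt 0.06 F [ 0. -1.  1.] open 0.0382 grip 0.0 [ 0.67  0.4  -0.26  1.7   0.11  1.05 -1.14]
```

>>> step_arm([
  [[0, 0, 0], 0, -0.1],
])

```text
time: 10.35
position: [0.4962, -0.2829, 0.0833]
eef_rot: [1.0, 0.027, 0.001, 0.0]
contact_force: [-0.4, 0.4, 0.6]
opening: 0.0384
grip_force: 0.0
```

>>> step_arm([
  [[0, 0, 0], 0, -0.1],
])

```text
time: 10.43
position: [0.4962, -0.2833, 0.0835]
eef_rot: [1.0, 0.027, 0.001, 0.0]
contact_force: [0.2, 0.5, 0.2]
opening: 0.0383
grip_force: 0.0
```

>>> step_arm([
  [[0, 0, 0], 0, -0.1],
])

```text
time: 10.52
position: [0.496, -0.2834, 0.0834]
eef_rot: [1.0, 0.027, 0.001, 0.0]
contact_force: [0.3, 0.6, 0.2]
opening: 0.0384
grip_force: 0.0
```

>>> step_arm([
  [[-1.5, 2, 1], 0, -0.1],
  [[0, 0, 0], 0, -0.1],
  [[0, 0, 0], 0, -0.5],
  [[0, 0, 0], 0, -0.8],
  [[0, 0, 0], 0, -0.8],
  [[0, 0, 0], 0, -0.8],
  [[0, 0, 0], 0, -0.8],
  [[0, 0, 0], 0, -0.8],
])

```text
time: 11.18
position: [0.4939, -0.2854, 0.0815]
eef_rot: [1.0, 0.027, 0.0, 0.0]
contact_force: [-1.0, -0.5, 2.5]
opening: 0.0166
grip_force: 58.4
```

```bash
python3 go.py .494 -.2855 .082 -87;  python3 - <<'E'
from h import *
a,_=grab('scene'); b,_=grab('top')
f=lambda i,x,y,s:cv2.resize(i[y:y+60,x:x+65],None,fx=s,fy=s,interpolation=cv2.INTER_CUBIC)
save(np.hstack([f(a,95,125,6),f(b,355,175,6)]),'grasp.png')
E
```

```text
spin 0.04 shift after [ 0.1  0.1 -0.5]
t 11.18 pos [ 0.4939 -0.2854  0.0815] phi -86.96 tilt 0.02 F [-1.  -0.5  2.5] open 0.0166 grip 58.4 [ 0.67  0.4  -0.25  1.7   0.11  1.05 -1.14]
```

View pics/grasp.png

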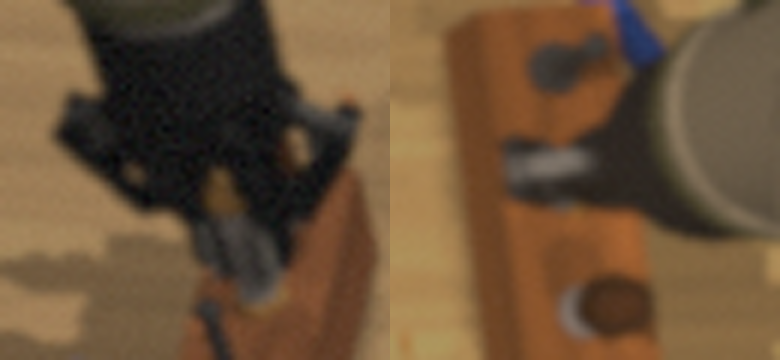

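>>> step_arm([
  [[0, 0, -5], 0, -0.8],
  [[0, 0, -10], 0, -0.8],
  [[0, 0, -15], 0, -0.8],
  [[0, 0, -15], 0, -0.8],
  [[0, 0, -15], 0, -0.8],
  [[0, 0, -15], 0, -0.8],
  [[0, 0, -5], 0, -0.8],
  [[0, 0, 0], 0, -0.8],
  [[0, 0, 0], 0, -0.8],
  [[0, 0, 0], 0, -0.8],
])

```text
time: 12.12
position: [0.4934, -0.2849, 0.1603]
eef_rot: [1.0, 0.027, -0.001, -0.0]
contact_force: [-0.5, -0.4, -2.2]
opening: 0.0167
grip_force: 58.4
```

```bash
python3 go.py .5555 .1013 .16 -87;  python3 - <<'E'
from h import *
for s,x,y,L in[(5,150,120,[(632,460),(533,424)]),(4,170,120,[(425,367),(348,337)])]:
    for u,v in L: print(at_z('scene',(u+.5)/s-.5+x,(v+.5)/s-.5+y,.028))
E
```

```text
spin 0.06 shift after [ 8.230e+01 -3.824e+02  3.000e-01]
t 12.12 pos [ 0.4934 -0.2849  0.1603] phi -86.94 tilt 0.10 F [-0.5 -0.4 -2.2] open 0.0167 grip 58.4 [ 0.68  0.32 -0.26  1.62  0.09  1.21 -1.12]
[0.55595445 0.10508693 0.028     ]
[0.53754094 0.04942786 0.028     ]
[0.55524201 0.1046987  0.028     ]
[0.53562631 0.05041196 0.028     ]
```

>>> step_arm([
  [[5.9, -27.4, 0], 0, -0.8],
  [[5.9, -27.4, 0], 0, -0.8],
  [[5.9, -27.4, 0], 0, -0.8],
  [[5.9, -27.4, 0], 0, -0.8],
  [[5.9, -27.4, 0], 0, -0.8],
  [[5.9, -27.4, 0], 0, -0.8],
  [[5.9, -27.4, 0], 0, -0.8],
])

```text
time: 12.7
position: [0.5243, -0.0901, 0.1602]
eef_rot: [1.0, 0.027, -0.001, -0.0]
contact_force: [-0.4, -0.1, -1.0]
opening: 0.0162
grip_force: 58.5
```

>>> step_arm([
  [[5.9, -27.4, 0], 0, -0.8],
  [[5.9, -27.4, 0], 0, -0.8],
  [[5.9, -27.4, 0], 0, -0.8],
  [[5.9, -27.4, 0], 0, -0.8],
  [[5.9, -27.4, 0], 0, -0.8],
  [[5.9, -27.4, 0], 0, -0.8],
  [[5.9, -27.4, 0], 0, -0.8],
  [[0, 0, 0], 0, -0.8],
  [[0, 0, 0], 0, -0.8],
  [[0, 0, 0], 0, -0.8],
])

```text
time: 13.53
position: [0.5555, 0.1017, 0.1603]
eef_rot: [1.0, 0.027, -0.001, 0.0]
contact_force: [-0.4, -1.1, -1.2]
opening: 0.0165
grip_force: 58.7
```

```bash
python3 go.py .5555 .103 .11 -87
```

```text
spin 0.06 shift after [ 0.1 -1.3 50.3]
t 13.53 pos [0.5555 0.1017 0.1603] phi -86.94 tilt 0.11 F [-0.4 -1.1 -1.2] open 0.0165 grip 58.7 [ 0.14  0.34 -0.48  1.62  0.16  1.22 -1.88]
```

>>> step_arm([
  [[0, -1, 12], 0, -0.8],
  [[0, 0, 15], 0, -0.8],
  [[0, 0, 15], 0, -0.8],
  [[0, 0, 10], 0, -0.8],
  [[0, 0, 6], 0, -0.8],
  [[0, 0, 0], 0, -0.8],
  [[0, 0, 0], 0, -0.8],
  [[0, 0, 0], 0, -0.8],
])

```text
time: 14.2
position: [0.5564, 0.1032, 0.1041]
eef_rot: [1.0, 0.026, 0.001, -0.0]
contact_force: [-0.4, -0.5, -1.1]
opening: 0.0168
grip_force: 58.7
```

```bash
python3 go.py .5555 .103 .1 -87
python3 - <<'E'
from h import *
a,_=grab('scene'); b,_=grab('top')
s,t=proj('scene',[.5555,.103,.03])[0],proj('top',[.5555,.103,.03])[0]; print(s,t)
x,y=int(s[0])-70,int(s[1])-30; u,v=int(t[0])-25,int(t[1])-30
print(x,y,u,v)
f=lambda i,x,y,w,s:cv2.resize(i[y:y+50,x:x+w],None,fx=s,fy=s,interpolation=cv2.INTER_CUBIC)
A=f(a,x,y,100,8); B=f(b,u,v,50,4); B=np.hstack([B,np.zeros((200,800-B.shape[1],3),np.uint8)])
save(np.vstack([A,B]),'m1.png')
E
```

```text
spin 0.04 shift after [-0.9  0.2  4.1]
t 14.20 pos [0.5564 0.1032 0.1041] phi -86.96 tilt 0.07 F [-0.4 -0.5 -1.1] open 0.0168 grip 58.7 [ 0.13  0.39 -0.47  1.69  0.19  1.1  -1.91]
[275.27709809 210.96293831] [240.16368147 188.67382104]
205 180 215 158
```

View pics/m1.png

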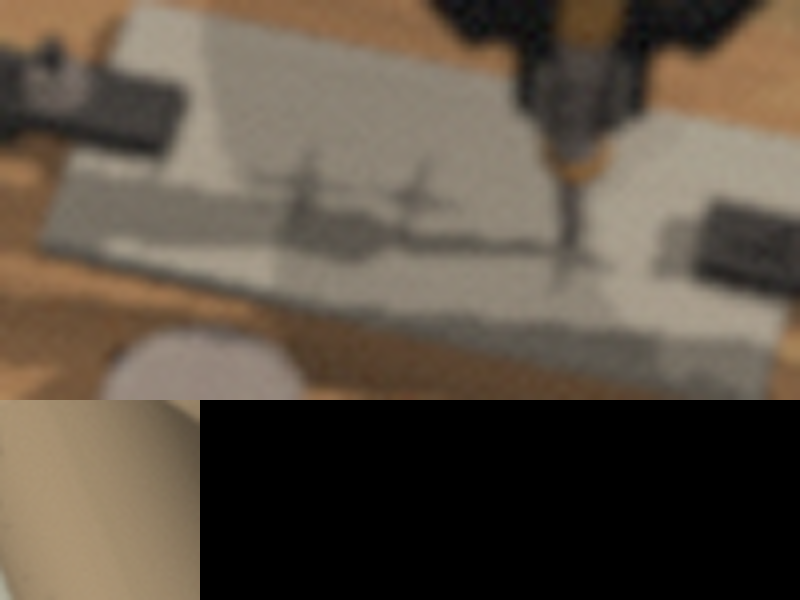

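The punch tip is at crop (570,248), just above mark 1, whose cross centre is about (571,255). Mark 2 is at (416,196) and mark 3 at (305,186). The arm hides the top view.

Run:
```python
from h import *
np.set_printoptions(precision=4,suppress=True)
S=lambda u,v:((u+.5)/8-.5+205,(v+.5)/8-.5+180)
for n,c,z in[('m1',(571,255),.028),('m2',(416,196),.028),('m3',(305,186),.028),('tip',(570,248),.0346)]: print(n,at_z('scene',*S(*c),z))
print('proj of tcp tip',(proj('scene',[.5560,.1032,.0346])[0]-[205,180]+.5)*8-.5)
im,_=load('scene'); g=cv2.cvtColor(im,cv2.COLOR_RGB2GRAY); print(g[200:220,267:286])
```

```text
m1 [0.5554 0.1049 0.028 ]
m2 [0.5363 0.0503 0.028 ]
m3 [0.5361 0.012  0.028 ]
tip [0.5574 0.1044 0.0346]
proj of tcp tip [566.8506 244.4301]
[[135 136 135 136 132 115  92  76  71  84  91 100 103 119 133 146 149 152
  155]
 [135 136 136 136 135 128 108  87  81  89  97 100 106 123 141 145 150 155
  158]
 [133 134 135 136 137 137 122  98  80  79  93 104 118 132 144 149 151 159
  157]
 [138 136 134 135 138 135 130 105  78  73  94 115 136 143 150 149 157 156
  157]
 [137 137 137 137 137 138 131 108  81  77  95 125 142 150 154 159 156 159
  157]
 [135 135 136 136 139 137 130 110  80  77 103 130 149 155 158 157 160 161
  159]
 [137 139 136 137 138 137 131 113  84  76 100 130 150 158 159 158 159 161
  158]
 [136 137 137 135 137 137 135 116  90  76  97 126 146 156 159 160 159 157
  159]
 [134 135 134 136 138 136 136 120  88  74  97 123 145 153 158 160 161 159
  159]
 [127 126 125 122 124 127 132 116  83  74 105 129 147 156 160 158 158 160
  160]
 [104 102  97  96 102 110 113 102  81  80 107 130 146 155 159 160 158 157
  158]
 [101 102 103 100 100 102 103  97  92  92 103 117 135 149 156 158 157 157
  155]
 [126 126 127 125 124 125 119 107  95  98 100 107 121 137 147 153 156 159
  153]
 [134 135 138 135 137 134 128 111 104 108 118 117 123 132 138 151 157 157
  151]
 [136 136 134 133 136 135 130 115 113 122 130 133 135 142 148 155 156 155
  151]
 [135 136 137 135 137 135 128 118 119 126 134 136 139 150 156 160 158 159
  155]
 [135 136 137 137 135 134 126 123 126 133 134 132 137 147 155 155 158 158
  159]
 [136 135 134 132 134 134 131 134 134 134 134 134 134 141 148 156 156 158
  157]
 [136 134 134 133 135 136 133 133 132 134 134 133 136 134 141 150 157 158
  156]
 [128 126 129 126 127 126 127 125 131 131 134 132 135 133 138 146 154 156
  157]]
```

>>> step_arm([
  [[-1, -0.7, 0], 0, -0.8],
  [[0, 0, 3], 0, -0.8],
  [[0, 0, 3], 0, -0.8],
  [[0, 0, 2], 0, -0.8],
  [[0, 0, 2], 0, -0.8],
  [[0, 0, 2], 0, -0.8],
  [[0, 0, 1], 0, -0.8],
  [[0, 0, 0], 0, -0.8],
])

```text
time: 14.97
position: [0.5554, 0.104, 0.091]
eef_rot: [1.0, 0.027, 0.001, -0.0]
contact_force: [-0.5, -1.6, 7.3]
opening: 0.0166
grip_force: 59.1
```

>>> step_arm([
  [[0, 0, 1], 0, -0.8],
  [[0, 0, 1], 0, -0.8],
  [[0, 0, 1], 0, -0.8],
  [[0, 0, 0], 0, -0.8],
])

```text
time: 15.3
position: [0.5556, 0.104, 0.0884]
eef_rot: [1.0, 0.027, 0.001, -0.0]
contact_force: [-2.1, -0.7, 10.4]
opening: 0.0166
grip_force: 59.7
```

>>> step_arm([
  [[0, 0, 1], 0, -0.8],
  [[0, 0, 1], 0, -0.8],
  [[0, 0, 0], 0, -0.8],
])

```text
time: 15.55
position: [0.5561, 0.1042, 0.0876]
eef_rot: [1.0, 0.027, 0.002, -0.0]
contact_force: [-4.3, -1.1, 17.1]
opening: 0.0169
grip_force: 60.6
```

>>> step_arm([
  [[0, 0, -6], 0, -0.8],
  [[0, 0, -8], 0, -0.8],
  [[0, 0, -6], 0, -0.8],
  [[-5.4, 13.2, 0], 0, -0.8],
  [[-5.4, 13.2, 0], 0, -0.8],
  [[-5.4, 13.2, 0], 0, -0.8],
  [[-5.5, 13.1, 0], 0, -0.8],
  [[0, 0, 0], 0, -0.8],
  [[0, 0, 0], 0, -0.8],
  [[0, 0, 0], 0, -0.8],
])

```text
time: 16.38
position: [0.536, 0.0508, 0.1053]
eef_rot: [1.0, 0.027, -0.0, -0.0]
contact_force: [0.8, 0.7, -1.4]
opening: 0.0165
grip_force: 59.0
```

```bash
python3 go.py .5362 .0502 .1005 -87
python3 - <<'E'
from h import *
im,_=grab('scene'); g=cv2.cvtColor(im,cv2.COLOR_RGB2GRAY); print(proj('scene',[.5363,.0503,.028])); print(g[188:214,248:267])
E
```

```text
spin 0.07 shift after [0.1 0.6 4.8]
t 16.38 pos [0.536  0.0508 0.1053] phi -86.93 tilt 0.03 F [ 0.8  0.7 -1.4] open 0.0165 grip 59.0 [ 0.23  0.33 -0.46  1.76  0.16  1.08 -1.8 ]
[[256.56055537 204.06698901]]
[[130 128 130 124 106  80  58  53  60  56  55  58  62  75  89  97 107 110
  104]
 [132 129 130 129 120  96  68  65  65  66  71  75  85 101 110 114 119 118
  114]
 [129 128 129 129 120  99  74  65  67  73  81  89 101 110 120 121 123 122
  118]
 [127 132 130 130 124 100  83  72  72  78  88  99 105 113 115 121 117 120
  122]
 [127 130 132 129 123 111  92  82  84  81  93 101 108 112 115 119 119 121
  126]
 [131 128 129 129 130 121 105  90  81  86  92  98 106 112 117 117 118 120
  128]
 [131 130 130 131 131 128 117  94  76  77  85  98 111 121 117 120 120 121
  129]
 [131 130 128 131 130 133 119 103  74  73  86 103 115 120 119 123 123 128
  130]
 [130 132 127 132 130 131 126 106  79  72  89 108 118 122 126 127 130 131
  131]
 [129 130 128 127 130 131 124 107  81  76  93 112 119 124 126 135 132 132
  134]
 [128 128 131 129 128 131 127 108  85  77  96 113 122 128 130 134 131 136
  132]
 [
[... 513 characters left out ...]
  98  98 100 104 109 114 119 125 134 135 134
  137]
 [129 130 131 133 130 127 120 111 106 109 118 120 120 120 123 131 135 133
  132]
 [127 132 128 132 131 129 125 113 114 121 129 132 131 129 129 132 134 129
  133]
 [130 130 130 128 132 131 125 115 122 129 131 133 134 132 132 132 134 134
  134]
 [132 131 131 130 134 131 122 121 125 132 137 133 135 134 134 134 134 132
  133]
 [131 129 131 131 131 131 130 131 131 132 133 134 132 134 134 136 134 132
  132]
 [131 131 131 132 132 132 131 131 133 135 134 131 133 133 135 134 134 133
  133]
 [130 132 131 130 132 133 134 131 133 136 135 133 134 132 131 132 134 137
  130]
 [129 128 131 130 133 132 133 134 135 133 133 134 134 134 136 135 131 135
  135]]
```

>>> step_arm([
  [[0.7, 1, 0], 0, -0.8],
  [[0, 0, 3], 0, -0.8],
  [[0, 0, 3], 0, -0.8],
  [[0, 0, 2], 0, -0.8],
  [[0, 0, 2], 0, -0.8],
  [[0, 0, 2], 0, -0.8],
  [[0, 0, 2], 0, -0.8],
  [[0, 0, 2], 0, -0.8],
  [[0, 0, 1], 0, -0.8],
  [[0, 0, 0], 0, -0.8],
])

```text
time: 17.27
position: [0.5372, 0.0494, 0.0891]
eef_rot: [1.0, 0.027, 0.001, -0.0]
contact_force: [-2.4, -0.0, 9.1]
opening: 0.0165
grip_force: 59.2
```

>>> step_arm([
  [[0, 0, 1], 0, -0.8],
  [[0, 0, 1], 0, -0.8],
  [[0, 0, 0], 0, -0.8],
])

```text
time: 17.52
position: [0.5375, 0.0495, 0.0879]
eef_rot: [1.0, 0.027, 0.001, -0.0]
contact_force: [-4.1, 0.0, 13.0]
opening: 0.0167
grip_force: 60.0
```

>>> step_arm([
  [[0, 0, 1], 0, -0.8],
  [[0, 0, 0], 0, -0.8],
])

```text
time: 17.68
position: [0.5378, 0.0495, 0.0875]
eef_rot: [1.0, 0.027, 0.001, 0.0]
contact_force: [-5.1, -0.5, 18.8]
opening: 0.0166
grip_force: 60.6
```

>>> step_arm([
  [[0, 0, -6], 0, -0.8],
  [[0, 0, -8], 0, -0.8],
  [[0, 0, -6], 0, -0.8],
  [[-0.7, 12.7, 0], 0, -0.8],
  [[-0.7, 12.7, 0], 0, -0.8],
  [[-0.7, 12.6, 0], 0, -0.8],
  [[0, 0, 0], 0, -0.8],
  [[0, 0, 0], 0, -0.8],
  [[0, 0, 0], 0, -0.8],
])

```text
time: 18.43
position: [0.5366, 0.012, 0.1052]
eef_rot: [1.0, 0.027, -0.0, -0.0]
contact_force: [0.8, 0.7, -1.7]
opening: 0.0167
grip_force: 58.9
```

```bash
python3 go.py .5363 .0115 .1005 -87
python3 - <<'E'
from h import *
im,_=grab('scene'); g=cv2.cvtColor(im,cv2.COLOR_RGB2GRAY); print(proj('scene',[.5361,.012,.028])); print(g[192:212,235:252])
E
```

```text
spin 0.08 shift after [-0.3  0.4  4.7]
t 18.43 pos [0.5366 0.012  0.1052] phi -86.92 tilt 0.04 F [ 0.8  0.7 -1.7] open 0.0167 grip 58.9 [ 0.28  0.33 -0.44  1.76  0.16  1.08 -1.72]
[[242.70069771 202.80651659]]
[[127 132 128 122 107  92  79  86  88  94 101 108 116 116 119 118 122]
 [130 129 130 127 119 102  81  79  82  91 107 116 114 117 118 119 122]
 [128 128 129 128 125 110  84  71  81  95 109 117 117 119 115 119 127]
 [128 129 129 129 127 118  92  73  78  96 111 116 121 121 121 124 128]
 [130 131 131 129 130 121  97  72  83 101 111 121 123 128 126 125 130]
 [129 130 129 131 131 126 103  76  80 102 114 122 125 129 129 129 131]
 [131 129 128 128 129 126 111  84  79  99 114 125 126 128 130 130 128]
 [130 128 130 130 130 129 118  89  77 100 116 126 129 128 132 129 132]
 [130 130 129 130 130 129 119  90  80 105 122 129 131 131 131 130 130]
 [118 115 115 119 121 120 107  88  85 103 123 128 132 131 129 129 130]
 [105 102 102 105 108 107  96  92  88  98 115 120 124 126 127 128 128]
 [116 117 116 116 116 110  98  91  94  99 107 113 112 119 123 124 124]
 [126 127 127 127 129 122 109  99 100 113 117 121 120 123 123 126 123]
 [130 128 132 129 129 126 115 107 114 125 127 129 128 124 129 128 128]
 [128 126 127 129 126 124 112 110 122 128 127 130 128 131 131 127 131]
 [130 128 129 130 130 125 116 117 123 129 129 131 130 132 132 130 132]
 [129 129 130 127 129 124 119 124 126 130 130 131 127 130 129 132 131]
 [126 131 127 128 127 127 127 128 130 132 129 131 131 130 129 132 130]
 [125 127 124 127 129 127 130 128 129 128 130 129 130 131 129 129 131]
 [126 126 127 124 124 127 129 130 129 127 130 129 131 130 132 130 132]]
```

>>> step_arm([
  [[0, 0.6, 0], 0, -0.8],
  [[0, 0, 3], 0, -0.8],
  [[0, 0, 3], 0, -0.8],
  [[0, 0, 2], 0, -0.8],
  [[0, 0, 2], 0, -0.8],
  [[0, 0, 2], 0, -0.8],
  [[0, 0, 2], 0, -0.8],
  [[0, 0, 2], 0, -0.8],
  [[0, 0, 1], 0, -0.8],
  [[0, 0, 0], 0, -0.8],
])

```text
time: 19.32
position: [0.5371, 0.0107, 0.089]
eef_rot: [1.0, 0.027, 0.001, -0.0]
contact_force: [-2.7, 0.4, 9.1]
opening: 0.0164
grip_force: 59.2
```

>>> step_arm([
  [[0, 0, 1], 0, -0.8],
  [[0, 0, 1], 0, -0.8],
  [[0, 0, 1], 0, -0.8],
  [[0, 0, 0], 0, -0.8],
])

```text
time: 19.65
position: [0.5378, 0.0108, 0.0875]
eef_rot: [1.0, 0.027, 0.001, 0.0]
contact_force: [-6.0, 0.4, 18.6]
opening: 0.0166
grip_force: 60.5
```

Home. I'll lift and return to the block, aiming for TCP (0.4939, -0.2854).

>>> step_arm([
  [[0, 0, -10], 0, -0.8],
  [[0, 0, -20], 0, -0.8],
  [[0, 0, -20], 0, -0.8],
  [[0, 0, -20], 0, -0.8],
  [[0, 0, -5], 0, -0.8],
  [[0, 0, 0], 0, -0.8],
  [[0, 0, 0], 0, -0.8],
])

```text
time: 20.23
position: [0.5364, 0.0103, 0.1594]
eef_rot: [1.0, 0.027, -0.0, 0.0]
contact_force: [-0.6, 0.5, -1.7]
opening: 0.0166
grip_force: 58.8
```

```bash
python3 go.py .4939 -.2854 .162 -86.95
```

```text
spin -0.01 shift after [-58.1 293.   -2.6]
t 20.23 pos [0.5364 0.0103 0.1594] phi -86.96 tilt 0.04 F [-0.6  0.5 -1.7] open 0.0166 grip 58.8 [ 0.3   0.27 -0.45  1.7   0.13  1.19 -1.7 ]
```

>>> step_arm([
  [[-3.9, 19.5, -2], 0, -0.8],
  [[-3.9, 19.5, 0], 0, -0.8],
  [[-3.9, 19.5, 0], 0, -0.8],
  [[-3.9, 19.5, 0], 0, -0.8],
  [[-3.9, 19.5, 0], 0, -0.8],
  [[-3.9, 19.5, 0], 0, -0.8],
  [[-3.9, 19.5, 0], 0, -0.8],
  [[-3.9, 19.5, 0], 0, -0.8],
])

```text
time: 20.9
position: [0.5126, -0.1478, 0.1602]
eef_rot: [1.0, 0.027, -0.001, -0.0]
contact_force: [-0.5, -0.3, -0.7]
opening: 0.0166
grip_force: 58.8
```

>>> step_arm([
  [[-3.9, 19.5, 0], 0, -0.8],
  [[-3.9, 19.5, 0], 0, -0.8],
  [[-3.9, 19.5, 0], 0, -0.8],
  [[-3.8, 19.5, 0], 0, -0.8],
  [[-3.8, 19.5, 0], 0, -0.8],
  [[-3.8, 19.5, 0], 0, -0.8],
  [[-3.8, 19.5, 0], 0, -0.8],
  [[0, 0, 0], 0, -0.8],
  [[0, 0, 0], 0, -0.8],
  [[0, 0, 0], 0, -0.8],
])

```text
time: 21.73
position: [0.4938, -0.2838, 0.1607]
eef_rot: [1.0, 0.027, -0.001, -0.001]
contact_force: [-0.1, -0.9, -0.9]
opening: 0.0165
grip_force: 58.8
```

```bash
python3 go.py .4939 -.2854 .115 -86.95
```

```text
spin 0.02 shift after [ 0.   1.6 45.7]
t 21.73 pos [ 0.4938 -0.2838  0.1607] phi -86.93 tilt 0.15 F [-0.1 -0.9 -0.9] open 0.0165 grip 58.8 [ 0.68  0.33 -0.27  1.62  0.09  1.21 -1.12]
```

>>> step_arm([
  [[0, 1.5, 0], 0, -0.8],
  [[0, 0, 10], 0, -0.8],
  [[0, 0, 10], 0, -0.8],
  [[0, 0, 3], 0, -0.8],
  [[0, 0, 0], 0, -0.8],
  [[0, 0, 0], 0, -0.8],
  [[0, 0, 0], 0, -0.8],
])

```text
time: 22.32
position: [0.4945, -0.2862, 0.1395]
eef_rot: [1.0, 0.027, 0.0, 0.0]
contact_force: [-0.9, -0.7, -0.6]
opening: 0.0167
grip_force: 58.8
```

>>> step_arm([
  [[0, 0, 0], 0, -0.8],
])

```text
time: 22.4
position: [0.4947, -0.2863, 0.1398]
eef_rot: [1.0, 0.027, 0.0, 0.0]
contact_force: [-0.3, -0.1, -0.4]
opening: 0.0166
grip_force: 58.8
```

>>> step_arm([
  [[-0.7, -0.8, 0], 0, -0.8],
  [[0, 0, 5], 0, -0.8],
  [[0, 0, 5], 0, -0.8],
  [[0, 0, 5], 0, -0.8],
  [[0, 0, 5], 0, -0.8],
  [[0, 0, 0], 0, -0.8],
  [[0, 0, 0], 0, -0.8],
])

```text
time: 22.98
position: [0.4933, -0.2853, 0.1187]
eef_rot: [1.0, 0.027, -0.0, -0.0]
contact_force: [0.1, -0.3, -0.6]
opening: 0.0168
grip_force: 58.8
```

```bash
python3 go.py .4939 -.2854 .082 -86.95
```

```text
spin -0.00 shift after [ 0.6  0.1 36.7]
t 22.98 pos [ 0.4933 -0.2853  0.1187] phi -86.95 tilt 0.07 F [ 0.1 -0.3 -0.6] open 0.0168 grip 58.8 [ 0.68  0.36 -0.27  1.67  0.1   1.13 -1.13]
```

>>> step_arm([
  [[0.4, 0, 5], 0, -0.8],
  [[0, 0, 5], 0, -0.8],
  [[0, 0, 5], 0, -0.8],
  [[0, 0, 5], 0, -0.8],
  [[0, 0, 5], 0, -0.8],
  [[0, 0, 4], 0, -0.8],
  [[0, 0, 3], 0, -0.8],
  [[0, 0, 2], 0, -0.8],
  [[0, 0, 0], 0, -0.8],
  [[0, 0, 0], 0, -0.8],
])

```text
time: 23.82
position: [0.494, -0.2854, 0.0853]
eef_rot: [1.0, 0.027, 0.0, -0.0]
contact_force: [0.1, 0.7, -1.4]
opening: 0.0168
grip_force: 58.8
```

>>> step_arm([
  [[0, 0, 1], 0, -0.8],
  [[0, 0, 0], 0, -0.8],
])

```text
time: 23.98
position: [0.4941, -0.2855, 0.0844]
eef_rot: [1.0, 0.027, 0.0, 0.0]
contact_force: [-0.7, 0.7, -1.4]
opening: 0.0165
grip_force: 58.8
```

>>> step_arm([
  [[0, 0, 1], 0, -0.8],
  [[0, 0, 1], 0, -0.8],
  [[0, 0, 0], 0, -0.8],
])

```text
time: 24.23
position: [0.4939, -0.2854, 0.0821]
eef_rot: [1.0, 0.027, -0.0, -0.0]
contact_force: [1.4, -0.3, -2.0]
opening: 0.0167
grip_force: 58.8
```

>>> step_arm([
  [[0, 0, 1], 0, -0.8],
  [[0, 0, 0], 0, -0.8],
])

```text
time: 24.4
position: [0.4941, -0.2855, 0.0815]
eef_rot: [1.0, 0.027, 0.0, 0.0]
contact_force: [-1.3, -0.3, 0.8]
opening: 0.0163
grip_force: 59.0
```

Seated at the original height. Releasing and lifting clear.

>>> step_arm([
  [[0, 0, 0], 0, -0.5],
  [[0, 0, 0], 0, -0.2],
  [[0, 0, 0], 0, -0.1],
  [[0, 0, 0], 0, -0.1],
  [[0, 0, 0], 0, -0.1],
  [[0, 0, -10], 0, -0.1],
  [[0, 0, -20], 0, -0.1],
  [[0, 0, -20], 0, -0.1],
  [[0, 0, -25], 0, -0.1],
  [[0, 0, -25], 0, -0.1],
])

```text
time: 25.23
position: [0.4938, -0.2852, 0.1829]
eef_rot: [1.0, 0.027, -0.0, -0.0]
contact_force: [1.0, 0.5, 0.3]
opening: 0.0385
grip_force: 0.0
```

>>> step_arm([
  [[0, -20, -20], 0, -0.1],
  [[0, -30, 0], 0, -0.1],
  [[0, -30, 0], 0, -0.1],
  [[0, -30, 0], 0, -0.1],
  [[0, -30, 0], 0, -0.1],
  [[0, -10, 0], 0, -0.1],
  [[0, 0, 0], 0, -0.1],
  [[0, 0, 0], 0, -0.1],
])

```text
time: 25.9
position: [0.4862, -0.1358, 0.2021]
eef_rot: [1.0, 0.027, 0.0, 0.0]
contact_force: [-1.2, -0.7, 0.1]
opening: 0.0383
grip_force: 0.0
```

```bash
python3 go.py
python3 - <<'E'
from h import *
np.set_printoptions(precision=4,suppress=True)
for n in('scene','top'):
    im,d=grab(n)
    def box(c,hw,lo,hi):
        u,v=np.round(proj(n,c)[0]).astype(int); P=[]
        for y in range(v-hw,v+hw):
            for x in range(u-hw,u+hw):
                if d[y,x]>0: P.append(at_d(n,x,y,d[y,x]))
        P=np.array(P); P=P[(P[:,2]>lo)&(P[:,2]<hi)&(np.hypot(P[:,0]-c[0],P[:,1]-c[1])<.05)]
        return (len(P),P.mean(0),P.max(0)-P.min(0),P.max(0)) if len(P) else 0
    print(n,'cap',box([.494,-.2855,.135],12,.127,.145)); print('tin',box([.6415,-.0108,.044],25,.037,.055))
E
```

```text
t 25.90 pos [ 0.4862 -0.1358  0.2021] phi -86.89 tilt 0.07 F [-1.2 -0.7  0.1] open 0.0383 grip 0.0 [ 0.54  0.16 -0.37  1.73  0.06  1.26 -1.36]
scene cap (45, array([ 0.4969, -0.2832,  0.135 ]), array([0.0202, 0.0169, 0.0127]), array([ 0.5055, -0.2759,  0.1405]))
tin (463, array([ 0.6438, -0.0092,  0.0444]), array([0.0658, 0.0645, 0.0131]), array([0.6747, 0.0231, 0.0502]))
top cap 0
tin (423, array([ 0.64  , -0.01  ,  0.0435]), array([0.0646, 0.0648, 0.0116]), array([0.6732, 0.0225, 0.0495]))
```

Depth readings show the cap at z 0.135 over the hole, so the punch is upright and seated. The tin's top is flat at 0.044 on the board. Handing in.

```bash
python3 -c "
from station import workorder
print(workorder.sign_off())"
```

```text
the job is handed in; nothing more can be done
None
```

The job is handed in but no verdict came back: by force and depth readings the tin stands on the board, the three crosses were punched left to right, and the punch is back in its hole; the blue decoy fell over during the run, cause unknown.

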